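Lock the split tile mould with its pin

ROBOT

A 7-joint arm with a two-finger parallel gripper is mounted at the origin on the work surface. World frame = base frame: x ahead of the robot, y to its left, z up, the work surface at z = 0. Lengths are in mm, angles in rad, forces in N, time in s.
With the tool pointing down it reaches from about 350 to 900 mm from the base axis. Payload 8.1 kg.
Tool frame: the origin (TCP) lies at the very end of the fingers, on their centre line; the grasp point (between the pads) lies 19 mm behind it (r.hold_point_z is the distance from the TCP to the grasp point, in mm); z points along the fingers, x is the direction in which the jaws open and shut, and the axes are right-handed (so a half turn about z gives the same grasp; the last joint's range is limited). The gripper opens to 92 mm and grips with 3 to 60 N. Pads are 19 mm wide; open, the fingers measure 130 mm over their backs; the gripper's body (75 mm by 190 mm) begins 47 mm behind the grasp point.
Start: joints at [1.088, 0.434, 0.025, 1.573, -0.012, 1.134, -0.075], TCP at [231.687, -580.486, 198.242] pointing down, gripper open.
Joint ranges: [-2.62, 2.62], [-0.44, 2.09], [-1.27, 1.32], [0.08, 2.57], [-1.32, 4.46], [0.12, 2], [-2.74, 2.74]. Speed limits (rad/s): [2.22, 2.22, 3.01, 3.01, 3.14, 3.14, 3.14].

INTERFACE

Orientations are given as a unit quaternion [x, y, z, w].
In Python, from rig import sense, cams, r gives the robot as it stands.
- The arm moves only by the tool play_rows, never from a script. Its argument "deltas" is a list of rows, each an object of numbers: "grip": the closure, from -1 (fully open) to 1 (shut), so that 0 is half open; "tx", "ty", "tz": the shift along the world's x, y, z in m; "ax", "ay", "az": the turn, a rotation vector about the world's x, y, z in degrees. A call has exactly 10 rows; each row shifts and turns the commanded pose from where the row before left it; what a row does not reach is not made up. A row lasts 1/12 s, in which the tool goes at most 41.7 mm and 7.16 degrees, less where a joint would pass 70% of its speed; a pose out of reach is approached as far as the arm can. A call is refused whole if a number of a shift passes 0.0417 or a number of a turn 7.16, either way. A call with a gripper value outside its range is refused whole. The fingers move at their own pace and stop on an object; the grip force is fixed at half the most. Time passes only in rows, so rows that do not move let the fingers close, or fill a call up. It gives the time, the measured TCP pose, the force and the opening at its end, in the units of the state.
- sense(): the state, without advancing time (a new reading comes with each control period).
- cams.capture(name): name is "scene" or "side" or "wrist"; returns a dict with "color" (400x640x3 uint8, blue, green, red), "intrinsics" (3x3 intrinsics, pixels), "k1" (the pictures are not rectified: a ray, as slopes to the right and down, at radius r is drawn at 1 + k1 r^2 times it, then the intrinsics apply), "origin" and "orientation" of the camera in the world. Camera axes: x right, y down, z forward; pixel columns grow to the right and rows downward; lengths in mm; the calibration is good to about 2 mm. A picture is of the moment at which its call begins. There is no depth.
- r.close_job(): hands the job in, once; it reports no verdict.
The state is a dict: "time_s": time; "joint_positions": joint angles; "joint_vel": joint speeds; "effort": joint torques, N m; "position": TCP position; "ee_rot": TCP orientation; "force": force on the tool from outside, world axes, zero at the start; "ft_torque": the same for the moment, N m; "grip_width": finger opening in mm.
Only numpy, scipy, OpenCV 4.12 (cv2) and the standard library are available. Lean on these libraries where they do the work, as an engineer would, in place of code of your own. Each camera call takes 0.05 s, during which the arm holds its last target. There are 200 camera calls.

TASK

Swing the open half of the tile mould fully shut, then take the thick locking pin out of the wooden block and thread it down through all three lugs at the mould's open corner until its collar sits on the top lug. Feel the pin in, never force it, let go of it, and leave the other things on the bench alone.

Things in the scene. Friction and masses are not known exactly. Their poses are not given: they have to be found in the camera images.
- mould: Base plate (steel, 240 mm square, 20 mm thick, bolted down) of a split tile mould. Origin: centre of its underside on the bench; z up, x along the square's diagonal from the lug corner (right, as the robot sees it) to the hinge corner (far left), y left of that. On it lies a 236 mm square frame of 18 mm bars, 20 to 75 mm above the bench, in two L-shaped halves: the +y half (robot side) stays put, the -y half (far right) swings.
- eye (a point): Nominal hole centre on the top lug's flat upper face, 75 mm above the bench (mould x -190, y 0). The 7 kg frame lies loosely on the base plate, held by its weight (60 N to slide it): all of it, hinge and lugs too, really stands up to 9 mm off this in x and up to 9 mm in y of mould, NOT measured. Lug: 46 (x) x 44 (y) mm plate, 14 mm thick, round 14 mm hole in its middle, fixed half.
- eye_mid (a point): Nominal hole centre on the middle lug's upper face, 57 mm above the bench, when shut: same plate and hole, 17 mm thick, on the swinging half. The frame's offset at eye applies, and the worn hinge adds play: this lug stands 2 to 2.8 mm too far out from the hinge (towards -x of mould), NOT measured. About 7 N shifts it; the pin's bevel can draw it into line.
- eye_low (a point): Nominal hole centre on the bottom lug's upper face, 36 mm above the bench: same plate and hole, 14 mm thick, on the fixed half, exactly below the top lug's hole.
- flange (a point): Where to push when shut: nominal middle of the outer (-y) face of the swinging half's end flange, 50 mm above the bench, at mould x -157, y -22. The flange is a square post 20 mm along x, 20 to 75 mm high, next to the lugs; it swings with the half. The frame's offset applies.
- leaf (a joint): Swing of the -y half about the hinge (upright, nominally at mould x +167, y 0; the frame's offset applies), rad: 0 is fully shut against a firm stop, growing as its lug end swings out, away from the robot (to -y of mould, anticlockwise from above); 0.01 rad is 3.6 mm at the lugs. Stiff hinge: about 4 N at the flange moves it, and it stays where it is left.
- pin: Steel locking pin upright in a hole of the wooden block: shank 12 mm thick, 64 mm long, foot bevelled from 10 to 12 mm over 4 mm; then a collar 26 mm wide, 6 mm high, resting on the block's top; then a round grip head 20 mm thick, 42 mm high. 112 mm overall, 0.18 kg. Origin: the foot's tip, z up the axis. Seated, the tip is 11 mm above the bench. Over 45 N between pin and mould is forcing it.
- punch: Bystander: slim drift punch with pointed foot (shank 8 mm, head 12 mm thick, 100 mm overall) standing in the block's other hole. Origin at its tip.
- block: Fixed wooden block 70 x 150 mm, 70 mm high, with two 15 mm holes on its long (y) axis at y +-42 mm, 67 mm deep; the pin stands in one, the punch in the other, either way round. Origin at the centre of its underside.
- pot: Bystander: round pigment pot 100 mm wide, 75 mm high, with a ladle whose handle sticks out along its own +x+y to 175 mm height. Origin at the centre of its underside.
- float: Bystander: wooden hand float, board 220 x 90 mm with a bar handle, 63 mm high. Origin at the centre of its underside.
Not all that is in view belongs to the job. What is shaped like the pin but orange or turquoise is not meant.

How it is judged:
By the outcome, as a careful person would: the job done as asked, in the order asked, and still so for the second after the job is handed in, with the robot touching nothing.
It also fails if it takes over 72 s, if anything falls off the work surface, if the arm or the gripper's body presses on something with over 40 N, if the wrist force passes 120 N, or if a joint passes its speed limit or range.

## Working session

There is one attempt and no reset: what is moved stays moved. The work goes in short steps, Python scripts to look and compute and a tool call to move; the robot and the scene stay as the last step left them, time stands still between calls to the robot, and variables do not carry over. Pictures are saved under pics/ and viewed, about 8 in all and at most 12, crops included, and the job is handed in when it is done.

Besides the shell and the picture viewer there is one more tool, called after "Request:" as name([rows], argument=value, ...), one row to a line, values as JSON. play_rows: Moves the arm, as the interface text tells. Its arguments: {"type":"object","properties":{"deltas":{"type":"array","items":{"type":"object","properties":{"grip":{"type":"number"},"tx":{"type":"number"},"ty":{"type":"number"},"tz":{"type":"number"},"ax":{"type":"number"},"ay":{"type":"number"},"az":{"type":"number"}}}}},"required":["deltas"]}

```bash
mkdir -p pics; ls; cat > h.py <<'E'
import numpy as np, cv2, pickle
from rig import sense, cams, r
from scipy.spatial.transform import Rotation as R
def cap(n,tag):
    c=cams.capture(n); pickle.dump(c,open(f'pics/{tag}.pkl','wb')); cv2.imwrite(f'pics/{tag}.png',c['color']); return c
def load(tag): return pickle.load(open(f'pics/{tag}.pkl','rb'))
def rotm(c):
    o=np.array(c['orientation'],float); return o if o.shape==(3,3) else R.from_quat(o).as_matrix()
def ray(c,u,v):
    K=np.array(c['intrinsics']); d=np.array([(u-K[0,2])/K[0,0],(v-K[1,2])/K[1,1]]); s=d.copy()
    for _ in range(30): s=d/(1+c['k1']*(s@s))
    w=rotm(c)@np.array([s[0],s[1],1]); return np.array(c['origin'],float),w/np.linalg.norm(w)
def onz(c,u,v,z):
    o,d=ray(c,u,v); return o+d*(z-o[2])/d[2]
def tri(c1,p1,c2,p2):
    o1,d1=ray(c1,*p1);o2,d2=ray(c2,*p2)
    t=np.linalg.lstsq(np.c_[d1,-d2],o2-o1,rcond=None)[0]
    a=o1+d1*t[0];b=o2+d2*t[1]; return (a+b)/2,np.linalg.norm(a-b)
def proj(c,P):
    s=rotm(c).T@(np.array(P,float)-c['origin']); s=s[:2]/s[2]; s=s*(1+c['k1']*(s@s)); K=np.array(c['intrinsics']); return s*[K[0,0],K[1,1]]+K[:2,2]
E
python3 - <<'E'
from h import *
a=cap('scene','scene0');b=cap('side','side0');w=cap('wrist','wrist0')
for c in (a,b,w): print(c['origin'],c['orientation'],c['intrinsics'],c['k1'])
s=sense();print(s)
E
```

```text
pics
[1416.90134536  381.08567524 1186.5423278 ] [ 0.47687676  0.80224598 -0.30592819 -0.18814324] [[473.6470291    0.         320.79060778]
 [  0.         473.6470291  206.64706557]
 [  0.           0.           1.        ]] -0.11028017793732126
[ 114.70497558 1035.98175221  803.53383001] [-0.14867502  0.85922338 -0.48006047  0.09577515] [[422.19842977   0.         316.82614327]
 [  0.         422.19842977 195.70650259]
 [  0.           0.           1.        ]] -0.01208567572751771
[ 308.25233793 -548.96125582  383.89785972] [ 0.81770492 -0.55394471 -0.08853576  0.12909431] [[358.7922377    0.         318.52331908]
 [  0.         358.7922377  200.65943632]
 [  0.           0.           1.        ]] -0.031249828869706103
{'time_s': 0.15, 'joint_positions': array([ 1.08843198,  0.43505974,  0.02501202,  1.57389077, -0.01159934,
        1.13404411, -0.0751022 ]), 'joint_vel': array([-0.00054654, -0.00170925, -0.00120756, -0.00407113, -0.00057266,
       -0.00045047, -0.00063453]), 'effort': array([ 2.33449689e-03, -6.68271303e+01,  9.86133702e-01, -3.14699078e+01,
       -6.04284857e-02,  3.92803329e-02,  6.51636014e-05]), 'position': array([ 231.45476069, -580.08608346,  197.62668407]), 'ee_rot': array([ 8.27829565e-01, -5.60979336e-01, -5.54085095e-04, -2.96565066e-04]), 'force': array([0.09339395, 0.26524827, 0.25751926]), 'ft_torque': array([-0.01952907,  0.064653  , -0.01908178]), 'grip_width': 91.85373697468242}
```

View pics/scene0.png

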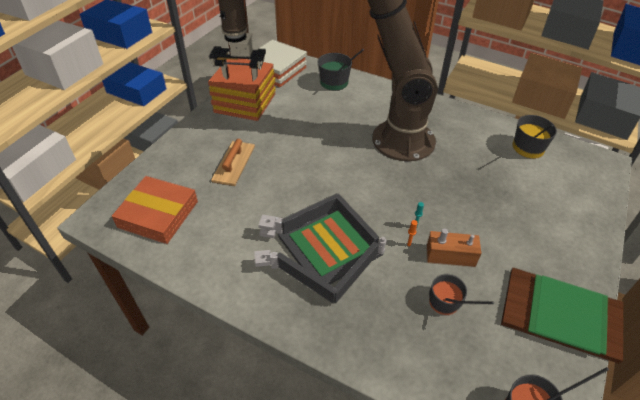

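View pics/side0.png

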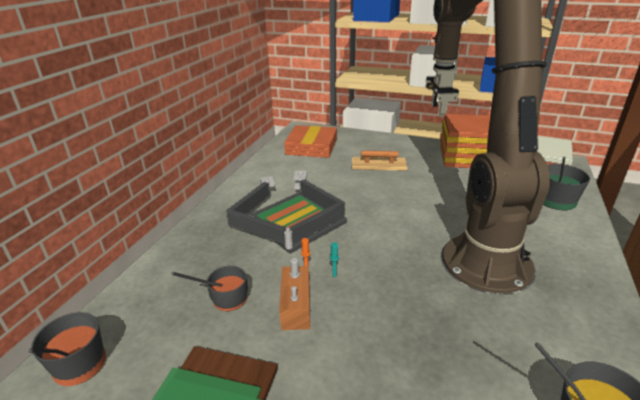

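Candidates for the pin: two grey items in the block (scene (444,236) and (472,240)), an orange one (412,232), a turquoise one (419,213), and the grey hinge post (381,243). By the description it's one of the two in the block, and (444,236) looks thicker. I'll check that in a close crop.

```bash
python3 - <<'E'
from h import *
a=load('scene0')['color'];b=load('side0')['color']
A=cv2.resize(a[190:310,240:400],(800,600),interpolation=3)
cv2.imwrite('pics/mould0.png',A)
B=cv2.resize(a[195:275,395:495],(400,320),interpolation=3)
C=cv2.resize(b[220:340,260:360],(400,480),interpolation=3)
D=np.zeros((480,800,3),np.uint8);D[:320,:400]=B;D[:,400:]=C;cv2.imwrite('pics/blk0.png',D)
E
```

```text
(no output)
```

View pics/mould0.png

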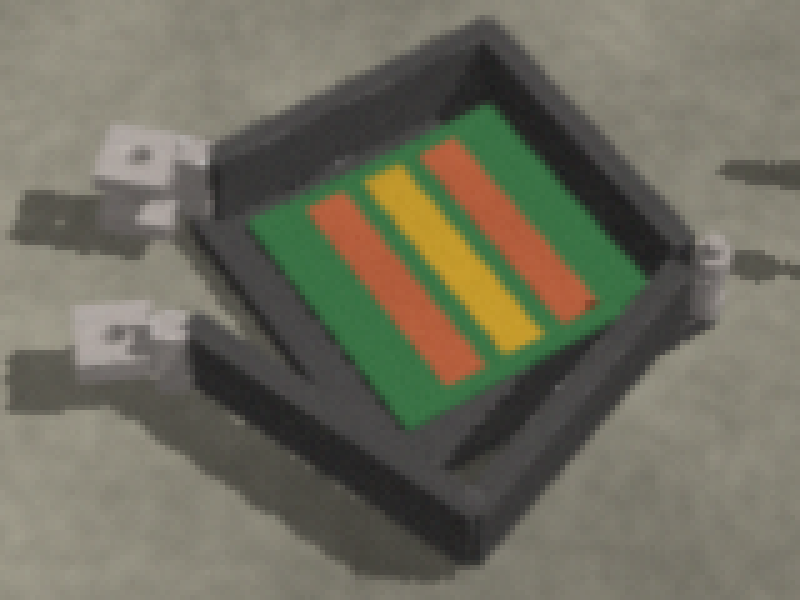

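View pics/blk0.png

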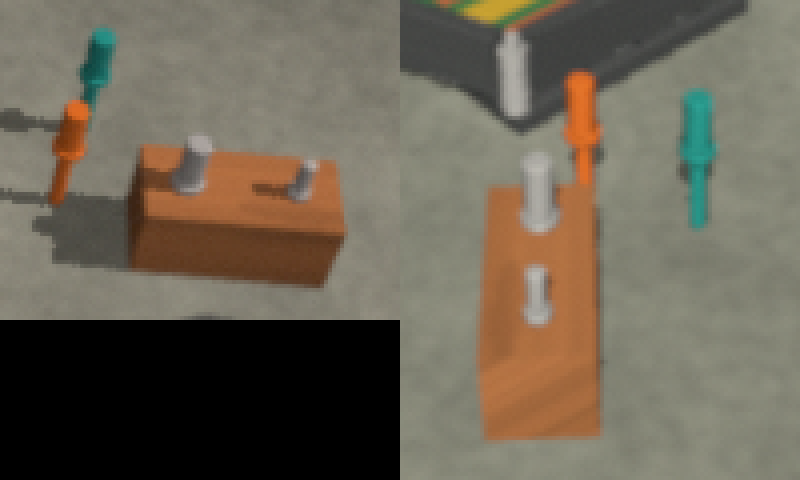

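Mould crop: top lug hole at scene (268,221), swinging-lug hole (263.4,257), hinge (382.6,238.6). Block crop: the thick pin is the left one, with its head top at scene (444.7,230.4) and side (294.5,259.5). The right one is the slim punch.

```bash
python3 - <<'E'
from h import *
a=load('scene0');b=load('side0')
f=lambda p,s,o:((p[0]+.5)/s-.5+o[0],(p[1]+.5)/s-.5+o[1])
eye=onz(a,*f((140,155),5,(240,190)),75)
mid=onz(a,*f((117,334),5,(240,190)),57)
hin=onz(a,*f((713,243),5,(240,190)),90)
fl=onz(a,*f((170,325),5,(240,190)),75)
c3=onz(a,*f((487,20),5,(240,190)),75)
c4=onz(a,*f((480,500),5,(240,190)),75)
print('eye',eye,'mid',mid,'hinge',hin,'fl',fl,'corner robot',c3,'swing corner',c4)
# base plate corners z=20 green? 
pin=tri(a,f((199,143),4,(395,195)),b,f((138,159),4,(260,220)))
pu=tri(a,f((309,165),4,(395,195)),b,f((138,268),4,(260,220)))
print('pin',pin,onz(a,*f((199,143),4,(395,195)),118),'punch',pu)
for p in [(143,147),(338,162),(345,235),(140,215)]: print(onz(a,*f(p,4,(395,195)),70))
for p in [(76,104),(104,33)]: print('dec',onz(a,*f(p,4,(395,195)),112))
print('axis',(hin-eye)/np.linalg.norm((hin-eye)[:2]),np.linalg.norm((hin-eye)[:2]),np.linalg.norm((mid-hin)[:2]))
print(R.from_quat(sense()['ee_rot']).as_matrix())
print('pot', onz(a,447,297,40), onz(a,492,302,175))
print('w',[proj(load('wrist0'),p) for p in (eye,mid)])
E
```

```text
eye [ 657.65603398 -201.47993314   75.        ] mid [ 768.5861868  -148.27018013   57.        ] hinge [562.6667529  139.41024665  90.        ] fl [ 758.60796934 -116.39722877   75.        ] corner robot [451.99258906 -66.40016522  75.        ] swing corner [777.66824293  95.44041098  75.        ]
pin (array([467.50484554, 294.31291636, 117.6901039 ]), np.float64(3.5055208876068082)) [469.44425796 295.63920155 118.        ] punch (array([435.84654401, 372.39614679, 104.78867973]), np.float64(5.257099796046529))
[451.56006133 254.77326343  70.        ]
[393.04649936 393.32923175  70.        ]
[458.91078274 417.34350679  70.        ]
[514.68243624 274.87432434  70.        ]
dec [472.63277036 200.76821992 112.        ]
dec [393.81447775 194.09707721 112.        ]
axis [-0.26842441  0.96330075  0.04238758] 353.8772078024582 353.7836078890492
[[ 3.70603755e-01 -9.28790889e-01 -5.84642299e-04]
 [-9.28790231e-01 -3.70604193e-01  1.11267124e-03]
 [-1.25010979e-03  1.30649918e-04 -9.99999210e-01]]
pot [630.19195868 374.68648137  40.        ] [683.5081435  481.16163436 175.        ]
w [array([  55.71343265, -517.69868762]), array([ 217.93178107, -124.18897692])]
```

```bash
cat >> h.py <<'E'
eye=np.array([657.7,-201.5]);ex=np.array([-.2684,.9633]);ey=np.array([-.9633,-.2684]);H=eye+357*ex
def m2w(x,y,th=0):  # mould coords (offset included), leaf angle
    q=np.array([[np.cos(th),-np.sin(th)],[np.sin(th),np.cos(th)]])
    return H+q@((x-167)*ex+y*ey)
E
python3 - <<'E'
from h import *
print(H,'mid at .35',m2w(-192.4,0,.35))
for off in (80,19):
  for d in range(22,-1,-2): print(off,d,m2w(-157,-22-off,np.radians(d)).round(1))
print(sense()['position'])
E
```

```text
[561.8812 142.3981] mid at .35 [ 771.2105292  -149.74520822]
80 22 [840.3 -52.2]
80 20 [833.3 -61.8]
80 18 [826.  -71.2]
80 16 [818.4 -80.3]
80 14 [810.5 -89.1]
80 12 [802.3 -97.6]
80 10 [ 793.7 -105.8]
80 8 [ 784.9 -113.8]
80 6 [ 775.8 -121.4]
80 4 [ 766.5 -128.7]
80 2 [ 756.9 -135.7]
80 0 [ 747.1 -142.3]
19 22 [791.9 -89.4]
19 20 [783.7 -97.3]
19 18 [ 775.2 -104.9]
19 16 [ 766.4 -112.2]
19 14 [ 757.4 -119.2]
19 12 [ 748.2 -125.8]
19 10 [ 738.7 -132.2]
19 8 [ 729.  -138.2]
19 6 [ 719.1 -143.8]
19 4 [ 709.  -149.2]
19 2 [ 698.8 -154.1]
19 0 [ 688.3 -158.7]
[ 231.45476069 -580.08608346  197.62668407]
```

Request:
play_rows([
  {"tx": 0.0297, "ty": 0.0256, "az": 4.4, "grip": 1},
  {"tx": 0.0297, "ty": 0.0256, "az": 4.4, "grip": 1},
  {"tx": 0.0297, "ty": 0.0256, "az": 4.4, "grip": 1},
  {"tx": 0.0297, "ty": 0.0256, "az": 4.4, "grip": 1},
  {"tx": 0.0297, "ty": 0.0256, "az": 4.4, "grip": 1},
  {"tx": 0.0297, "ty": 0.0256, "az": 4.4, "grip": 1},
  {"tx": 0.0297, "ty": 0.0256, "az": 4.4, "grip": 1},
  {"tx": 0.0297, "ty": 0.0256, "az": 4.4, "grip": 1},
  {"tx": 0.0297, "ty": 0.0256, "az": 4.4, "grip": 1},
  {"tx": 0.0297, "ty": 0.0256, "az": 4.4, "grip": 1},
])

```text
schema error: expected keys grip, tx, ty, tz, ax, ay, az
```

Request:
play_rows([
  {"tx": 0.0297, "ty": 0.0256, "az": 4.4, "grip": 1},
  {"tx": 0.0297, "ty": 0.0256, "az": 4.4, "grip": 1},
  {"tx": 0.0297, "ty": 0.0256, "az": 4.4, "grip": 1},
  {"tx": 0.0297, "ty": 0.0256, "az": 4.4, "grip": 1},
  {"tx": 0.0297, "ty": 0.0256, "az": 4.4, "grip": 1},
  {"tx": 0.0297, "ty": 0.0256, "az": 4.4, "grip": 1},
  {"tx": 0.0297, "ty": 0.0256, "az": 4.4, "grip": 1},
  {"tx": 0.0297, "ty": 0.0256, "az": 4.4, "grip": 1},
  {"tx": 0.0297, "ty": 0.0256, "az": 4.4, "grip": 1},
  {"tx": 0.0297, "ty": 0.0256, "az": 4.4, "grip": 1},
])

```text
schema error: expected keys grip, tx, ty, tz, ax, ay, az
```

```bash
python3 - <<'E'
from h import *
w=cap('wrist','wrist1'); s=sense(); print(s['time_s'],s['position'],s['joint_positions'],s['grip_width'],w['origin']); M=R.from_quat(s['ee_rot']).as_matrix();print(M.round(3))
print([proj(w,[*m2w(-157,-22,.35),75]),proj(w,[*eye,75]),proj(w,[*m2w(-192.4,0,.35),57])])
E
```

```text
0.2 [ 231.53654827 -580.19922213  197.74605851] [ 1.08842876  0.43498452  0.02499626  1.57370244 -0.01162958  1.13398789
 -0.07515172] 91.88939582520459 [ 308.26912823 -548.99881268  384.00408901]
[[ 0.371 -0.929 -0.   ]
 [-0.929 -0.371  0.001]
 [-0.001  0.    -1.   ]]
[array([493.93639884, 684.43663195]), array([  55.61507669, -517.75595743]), array([ 223.47594308, -110.59480793])]
```

View pics/wrist1.png

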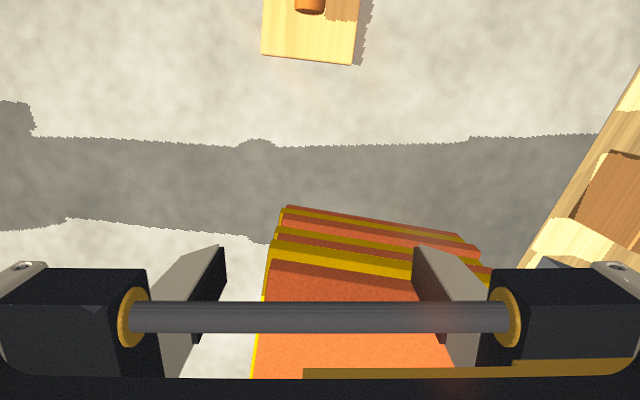

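The call needs all seven keys. The view shows the start pose over a brick stack, with the stack top below the fingers. I'll lift slightly first and only close the gripper once clear of it.

Request:
play_rows([
  {"tx": 0.0, "ty": 0.0, "tz": 0.03, "ax": 0, "ay": 0, "az": 4.4, "grip": -1},
  {"tx": 0.0297, "ty": 0.0256, "tz": 0, "ax": 0, "ay": 0, "az": 4.4, "grip": -1},
  {"tx": 0.0297, "ty": 0.0256, "tz": 0, "ax": 0, "ay": 0, "az": 4.4, "grip": -1},
  {"tx": 0.0297, "ty": 0.0256, "tz": 0, "ax": 0, "ay": 0, "az": 4.4, "grip": -1},
  {"tx": 0.0297, "ty": 0.0256, "tz": 0, "ax": 0, "ay": 0, "az": 4.4, "grip": -1},
  {"tx": 0.0297, "ty": 0.0256, "tz": 0, "ax": 0, "ay": 0, "az": 4.4, "grip": -1},
  {"tx": 0.0297, "ty": 0.0256, "tz": 0, "ax": 0, "ay": 0, "az": 4.4, "grip": 1},
  {"tx": 0.0297, "ty": 0.0256, "tz": 0, "ax": 0, "ay": 0, "az": 4.4, "grip": 1},
  {"tx": 0.0297, "ty": 0.0256, "tz": 0, "ax": 0, "ay": 0, "az": 4.4, "grip": 1},
  {"tx": 0.0297, "ty": 0.0256, "tz": 0, "ax": 0, "ay": 0, "az": 4.4, "grip": 1},
])

```text
time_s: 1.03
position: [500.1, -348.6, 228.2]
ee_rot: [0.978, -0.208, -0.0, 0.0]
force: [-0.1, -0.6, 0.5]
grip_width: 69.7
```

Request:
play_rows([
  {"tx": 0.0297, "ty": 0.0256, "tz": 0, "ax": 0, "ay": 0, "az": 4.4, "grip": 1},
  {"tx": 0.0297, "ty": 0.0256, "tz": 0, "ax": 0, "ay": 0, "az": 4.4, "grip": 1},
  {"tx": 0.0297, "ty": 0.0256, "tz": 0, "ax": 0, "ay": 0, "az": 4.4, "grip": 1},
  {"tx": 0.0297, "ty": 0.0256, "tz": 0, "ax": 0, "ay": 0, "az": 4.4, "grip": 1},
  {"tx": 0.0297, "ty": 0.0256, "tz": 0, "ax": 0, "ay": 0, "az": 4.4, "grip": 1},
  {"tx": 0.0297, "ty": 0.0256, "tz": 0, "ax": 0, "ay": 0, "az": 4.4, "grip": 1},
  {"tx": 0.0297, "ty": 0.0256, "tz": 0, "ax": 0, "ay": 0, "az": 4.4, "grip": 1},
  {"tx": 0.0297, "ty": 0.0256, "tz": 0, "ax": 0, "ay": 0, "az": 4.4, "grip": 1},
  {"tx": 0.0297, "ty": 0.0256, "tz": 0, "ax": 0, "ay": 0, "az": 4.4, "grip": 1},
  {"tx": 0.0297, "ty": 0.0256, "tz": 0, "ax": 0, "ay": 0, "az": 4.4, "grip": 1},
])

```text
time_s: 1.87
position: [797.0, -93.0, 227.9]
ee_rot: [0.985, 0.173, -0.0, 0.0]
force: [0.6, -0.7, 0.0]
grip_width: 3.7
```

```bash
python3 - <<'E'
from h import *
w=cap('wrist','wrist2'); s=sense(); print(s['time_s'],s['position'],s['joint_positions'],s['grip_width'],w['origin']); M=R.from_quat(s['ee_rot']).as_matrix();print(M.round(3))
print([proj(w,[*m2w(-157,-22,.35),75]),proj(w,[*eye,75]),proj(w,[*m2w(-192.4,0,.35),57])])
E
```

```text
1.9167 [800.18787672 -83.8986781  225.19297807] [ 0.20984279  0.78058093 -0.40347887  0.9284988   0.27515322  1.47882711
  0.25081054] 1.7786618096445865 [767.08665872 -13.859009   414.28899858]
[[ 0.935  0.354 -0.001]
 [ 0.354 -0.935  0.006]
 [ 0.001 -0.006 -1.   ]]
[array([287.38455383, 180.4726235 ]), array([156.43849904, 227.72556816]), array([278.86142431, 212.76817186])]
```

View pics/wrist2.png

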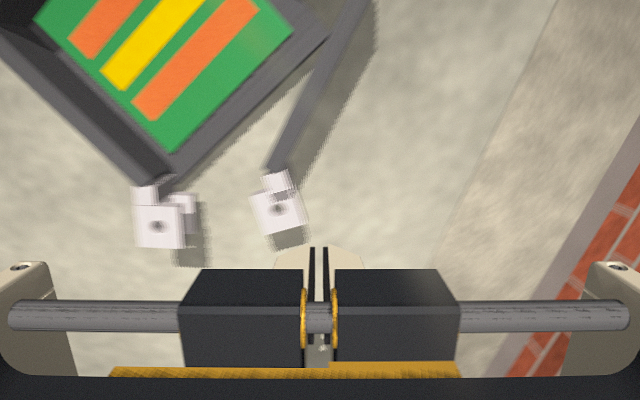

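The picture shows the top lug hole at (157,225) and the swinging-lug hole at (279,210), both within about 3 px of the prediction, so the model holds. I'll go down outside the flange next.

Request:
play_rows([
  {"tx": 0.029, "ty": 0.026, "tz": 0, "ax": 0, "ay": 0, "az": 0, "grip": 1},
  {"tx": 0, "ty": 0, "tz": -0.0376, "ax": 0, "ay": 0, "az": 0, "grip": 1},
  {"tx": 0, "ty": 0, "tz": -0.0376, "ax": 0, "ay": 0, "az": 0, "grip": 1},
  {"tx": 0, "ty": 0, "tz": -0.0376, "ax": 0, "ay": 0, "az": 0, "grip": 1},
  {"tx": 0, "ty": 0, "tz": -0.0376, "ax": 0, "ay": 0, "az": 0, "grip": 1},
  {"tx": 0, "ty": 0, "tz": -0.0376, "ax": 0, "ay": 0, "az": 0, "grip": 1},
  {"tx": 0, "ty": 0, "tz": 0, "ax": 0, "ay": 0, "az": 0, "grip": 1},
  {"tx": -0.015, "ty": -0.01, "tz": 0, "ax": 0, "ay": 0, "az": 0, "grip": 1},
  {"tx": -0.015, "ty": -0.01, "tz": 0, "ax": 0, "ay": 0, "az": 0, "grip": 1},
  {"tx": 0, "ty": 0, "tz": 0, "ax": 0, "ay": 0, "az": 0, "grip": 1},
])

```text
time_s: 2.75
position: [793.9, -91.8, 42.3]
ee_rot: [0.985, 0.17, -0.0, 0.001]
force: [0.6, -2.1, -0.4]
grip_width: 0.4
```

Request:
play_rows([
  {"tx": -0.003, "ty": -0.0016, "tz": 0, "ax": 0, "ay": 0, "az": 0, "grip": 1},
  {"tx": -0.0082, "ty": -0.0079, "tz": 0, "ax": 0, "ay": 0, "az": 0, "grip": 1},
  {"tx": -0.0085, "ty": -0.0076, "tz": 0, "ax": 0, "ay": 0, "az": 0, "grip": 1},
  {"tx": -0.0088, "ty": -0.0073, "tz": 0, "ax": 0, "ay": 0, "az": 0, "grip": 1},
  {"tx": -0.009, "ty": -0.007, "tz": 0, "ax": 0, "ay": 0, "az": 0, "grip": 1},
  {"tx": -0.0092, "ty": -0.0066, "tz": 0, "ax": 0, "ay": 0, "az": 0, "grip": 1},
  {"tx": -0.0095, "ty": -0.0064, "tz": 0, "ax": 0, "ay": 0, "az": 0, "grip": 1},
  {"tx": -0.0097, "ty": -0.006, "tz": 0, "ax": 0, "ay": 0, "az": 0, "grip": 1},
  {"tx": 0, "ty": 0, "tz": 0, "ax": 0, "ay": 0, "az": 0, "grip": 1},
  {"tx": 0, "ty": 0, "tz": 0, "ax": 0, "ay": 0, "az": 0, "grip": 1},
])

```text
time_s: 3.58
position: [729.9, -138.5, 41.6]
ee_rot: [0.985, 0.171, 0.001, 0.0]
force: [0.5, -0.3, -0.1]
grip_width: 0.3
```

Request:
play_rows([
  {"tx": -0.01, "ty": -0.0055, "tz": 0, "ax": 0, "ay": 0, "az": 0, "grip": 1},
  {"tx": -0.01, "ty": -0.0055, "tz": 0, "ax": 0, "ay": 0, "az": 0, "grip": 1},
  {"tx": -0.0051, "ty": -0.0025, "tz": 0, "ax": 0, "ay": 0, "az": 0, "grip": 1},
  {"tx": -0.0051, "ty": -0.0025, "tz": 0, "ax": 0, "ay": 0, "az": 0, "grip": 1},
  {"tx": 0, "ty": 0, "tz": 0, "ax": 0, "ay": 0, "az": 0, "grip": 1},
  {"tx": 0, "ty": 0, "tz": 0, "ax": 0, "ay": 0, "az": 0, "grip": 1},
  {"tx": 0, "ty": 0, "tz": 0, "ax": 0, "ay": 0, "az": 0, "grip": 1},
  {"tx": -0.0026, "ty": -0.0012, "tz": 0, "ax": 0, "ay": 0, "az": 0, "grip": 1},
  {"tx": -0.0026, "ty": -0.0012, "tz": 0, "ax": 0, "ay": 0, "az": 0, "grip": 1},
  {"tx": 0, "ty": 0, "tz": 0, "ax": 0, "ay": 0, "az": 0, "grip": 1},
])

```text
time_s: 4.42
position: [694.3, -156.4, 40.9]
ee_rot: [0.985, 0.172, 0.001, -0.0]
force: [2.6, 2.1, 6.2]
grip_width: 0.2
```

```bash
python3 - <<'E'
from h import *
s=sense(); print(s['position'],s['force'])
a=cap('scene','scene1'); A=cv2.resize(a['color'][200:300,240:400],(800,500),interpolation=3); cv2.imwrite('pics/mould1.png',A)
E
```

```text
[ 694.30975807 -156.41564419   40.90301619] [2.59583161 2.07175427 6.20944768]
```

View pics/mould1.png

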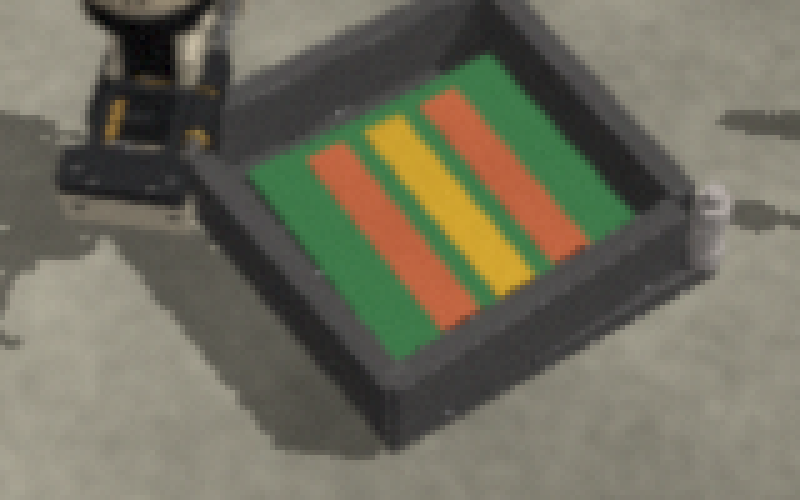

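The leaf is nearly shut. I'll press on to the stop in small steps, watching the force.

Request:
play_rows([
  {"tx": -0.0015, "ty": -0.0005, "tz": 0, "ax": 0, "ay": 0, "az": 0, "grip": 1},
  {"tx": 0, "ty": 0, "tz": 0, "ax": 0, "ay": 0, "az": 0, "grip": 1},
  {"tx": -0.0015, "ty": -0.0005, "tz": 0, "ax": 0, "ay": 0, "az": 0, "grip": 1},
  {"tx": 0, "ty": 0, "tz": 0, "ax": 0, "ay": 0, "az": 0, "grip": 1},
  {"tx": -0.0015, "ty": -0.0005, "tz": 0, "ax": 0, "ay": 0, "az": 0, "grip": 1},
  {"tx": 0, "ty": 0, "tz": 0, "ax": 0, "ay": 0, "az": 0, "grip": 1},
  {"tx": 0, "ty": 0, "tz": 0, "ax": 0, "ay": 0, "az": 0, "grip": 1},
  {"tx": 0, "ty": 0, "tz": 0, "ax": 0, "ay": 0, "az": 0, "grip": 1},
  {"tx": 0, "ty": 0, "tz": 0, "ax": 0, "ay": 0, "az": 0, "grip": 1},
  {"tx": 0, "ty": 0, "tz": 0, "ax": 0, "ay": 0, "az": 0, "grip": 1},
])

```text
time_s: 5.3
position: [690.2, -158.1, 40.9]
ee_rot: [0.985, 0.172, 0.001, 0.0]
force: [2.7, 0.7, 6.5]
grip_width: 0.8
```

Request:
play_rows([
  {"tx": -0.0015, "ty": -0.0005, "tz": 0, "ax": 0, "ay": 0, "az": 0, "grip": 1},
  {"tx": 0, "ty": 0, "tz": 0, "ax": 0, "ay": 0, "az": 0, "grip": 1},
  {"tx": -0.0015, "ty": -0.0005, "tz": 0, "ax": 0, "ay": 0, "az": 0, "grip": 1},
  {"tx": 0, "ty": 0, "tz": 0, "ax": 0, "ay": 0, "az": 0, "grip": 1},
  {"tx": -0.0015, "ty": -0.0005, "tz": 0, "ax": 0, "ay": 0, "az": 0, "grip": 1},
  {"tx": 0, "ty": 0, "tz": 0, "ax": 0, "ay": 0, "az": 0, "grip": 1},
  {"tx": 0, "ty": 0, "tz": 0, "ax": 0, "ay": 0, "az": 0, "grip": 1},
  {"tx": 0, "ty": 0, "tz": 0, "ax": 0, "ay": 0, "az": 0, "grip": 1},
  {"tx": 0, "ty": 0, "tz": 0, "ax": 0, "ay": 0, "az": 0, "grip": 1},
  {"tx": 0, "ty": 0, "tz": 0, "ax": 0, "ay": 0, "az": 0, "grip": 1},
])

```text
time_s: 6.13
position: [685.7, -159.9, 40.9]
ee_rot: [0.985, 0.172, 0.001, 0.0]
force: [3.2, -0.0, 5.9]
grip_width: 0.1
```

Request:
play_rows([
  {"tx": -0.0015, "ty": -0.0005, "tz": 0, "ax": 0, "ay": 0, "az": 0, "grip": 1},
  {"tx": 0, "ty": 0, "tz": 0, "ax": 0, "ay": 0, "az": 0, "grip": 1},
  {"tx": -0.0015, "ty": -0.0005, "tz": 0, "ax": 0, "ay": 0, "az": 0, "grip": 1},
  {"tx": 0, "ty": 0, "tz": 0, "ax": 0, "ay": 0, "az": 0, "grip": 1},
  {"tx": -0.0015, "ty": -0.0005, "tz": 0, "ax": 0, "ay": 0, "az": 0, "grip": 1},
  {"tx": 0, "ty": 0, "tz": 0, "ax": 0, "ay": 0, "az": 0, "grip": 1},
  {"tx": 0, "ty": 0, "tz": 0, "ax": 0, "ay": 0, "az": 0, "grip": 1},
  {"tx": 0, "ty": 0, "tz": 0, "ax": 0, "ay": 0, "az": 0, "grip": 1},
  {"tx": 0, "ty": 0, "tz": 0, "ax": 0, "ay": 0, "az": 0, "grip": 1},
  {"tx": 0, "ty": 0, "tz": 0, "ax": 0, "ay": 0, "az": 0, "grip": 1},
])

```text
time_s: 6.97
position: [681.2, -161.7, 40.9]
ee_rot: [0.985, 0.171, 0.001, 0.0]
force: [3.2, 0.3, 5.9]
grip_width: 0.6
```

Request:
play_rows([
  {"tx": -0.0015, "ty": -0.0005, "tz": 0, "ax": 0, "ay": 0, "az": 0, "grip": 1},
  {"tx": 0, "ty": 0, "tz": 0, "ax": 0, "ay": 0, "az": 0, "grip": 1},
  {"tx": -0.0015, "ty": -0.0005, "tz": 0, "ax": 0, "ay": 0, "az": 0, "grip": 1},
  {"tx": 0, "ty": 0, "tz": 0, "ax": 0, "ay": 0, "az": 0, "grip": 1},
  {"tx": 0, "ty": 0, "tz": 0, "ax": 0, "ay": 0, "az": 0, "grip": 1},
  {"tx": 0, "ty": 0, "tz": 0, "ax": 0, "ay": 0, "az": 0, "grip": 1},
  {"tx": 0, "ty": 0, "tz": 0, "ax": 0, "ay": 0, "az": 0, "grip": 1},
  {"tx": 0, "ty": 0, "tz": 0, "ax": 0, "ay": 0, "az": 0, "grip": 1},
  {"tx": 0, "ty": 0, "tz": 0, "ax": 0, "ay": 0, "az": 0, "grip": 1},
  {"tx": 0, "ty": 0, "tz": 0, "ax": 0, "ay": 0, "az": 0, "grip": 1},
])

```text
time_s: 7.8
position: [678.2, -162.7, 40.9]
ee_rot: [0.985, 0.171, 0.001, 0.0]
force: [3.0, 0.2, 5.6]
grip_width: -0.1
```

```bash
python3 - <<'E'
from h import *
s=sense(); print(s['position'],s['force'],s['ft_torque'])
b=cap('side','side1'); w=cap('wrist','wrist3')
B=cv2.resize(b['color'][165:245,225:355],(650,400),interpolation=3)
a=cv2.imwrite('pics/both1.png',np.vstack([B[:400,:640],cv2.resize(w['color'][160:320,160:480],(640,200)) if 0 else w['color'][60:260]]))
E
```

```text
[ 678.18215998 -162.73700798   40.89543643] [3.00893808 0.15126226 5.58867053] [-0.03084654 -0.84591103 -0.02644294]
```

View pics/both1.png

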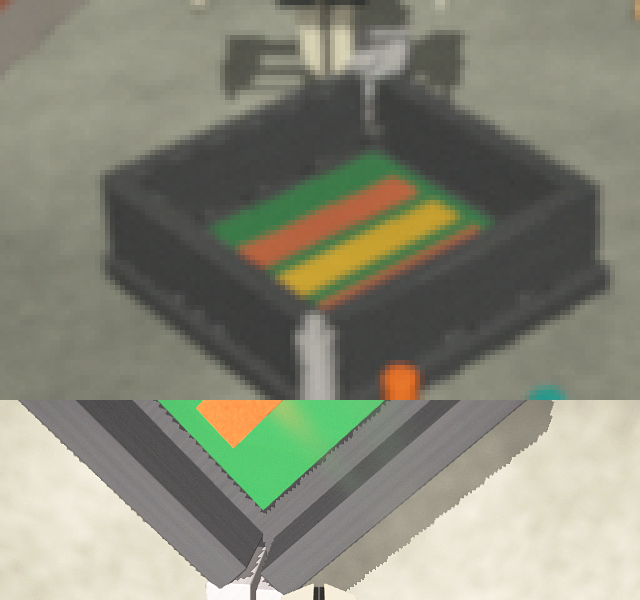

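A gap of about 3–4 mm remains, visible at the corner in the lower half of the picture. I'll continue to the stop.

Request:
play_rows([
  {"tx": -0.0015, "ty": -0.0005, "tz": 0, "ax": 0, "ay": 0, "az": 0, "grip": 1},
  {"tx": 0, "ty": 0, "tz": 0, "ax": 0, "ay": 0, "az": 0, "grip": 1},
  {"tx": -0.0015, "ty": -0.0005, "tz": 0, "ax": 0, "ay": 0, "az": 0, "grip": 1},
  {"tx": 0, "ty": 0, "tz": 0, "ax": 0, "ay": 0, "az": 0, "grip": 1},
  {"tx": 0, "ty": 0, "tz": 0, "ax": 0, "ay": 0, "az": 0, "grip": 1},
  {"tx": 0, "ty": 0, "tz": 0, "ax": 0, "ay": 0, "az": 0, "grip": 1},
  {"tx": 0, "ty": 0, "tz": 0, "ax": 0, "ay": 0, "az": 0, "grip": 1},
  {"tx": 0, "ty": 0, "tz": 0, "ax": 0, "ay": 0, "az": 0, "grip": 1},
  {"tx": 0, "ty": 0, "tz": 0, "ax": 0, "ay": 0, "az": 0, "grip": 1},
  {"tx": 0, "ty": 0, "tz": 0, "ax": 0, "ay": 0, "az": 0, "grip": 1},
])

```text
time_s: 8.73
position: [677.2, -162.9, 41.3]
ee_rot: [0.985, 0.172, 0.003, 0.0]
force: [10.7, 0.8, 2.6]
grip_width: 0.4
```

Request:
play_rows([
  {"tx": -0.0015, "ty": -0.0005, "tz": 0, "ax": 0, "ay": 0, "az": 0, "grip": 1},
  {"tx": 0, "ty": 0, "tz": 0, "ax": 0, "ay": 0, "az": 0, "grip": 1},
  {"tx": -0.001, "ty": -0.0005, "tz": 0, "ax": 0, "ay": 0, "az": 0, "grip": 1},
  {"tx": 0, "ty": 0, "tz": 0, "ax": 0, "ay": 0, "az": 0, "grip": 1},
  {"tx": 0, "ty": 0, "tz": 0, "ax": 0, "ay": 0, "az": 0, "grip": 1},
  {"tx": 0, "ty": 0, "tz": 0, "ax": 0, "ay": 0, "az": 0, "grip": 1},
  {"tx": 0, "ty": 0, "tz": 0, "ax": 0, "ay": 0, "az": 0, "grip": 1},
  {"tx": 0, "ty": 0, "tz": 0, "ax": 0, "ay": 0, "az": 0, "grip": 1},
  {"tx": 0, "ty": 0, "tz": 0, "ax": 0, "ay": 0, "az": 0, "grip": 1},
  {"tx": 0, "ty": 0, "tz": 0, "ax": 0, "ay": 0, "az": 0, "grip": 1},
])

```text
time_s: 9.57
position: [676.5, -163.0, 41.9]
ee_rot: [0.985, 0.172, 0.004, 0.0]
force: [13.7, 2.8, 2.8]
grip_width: 0.4
```

Request:
play_rows([
  {"tx": -0.002, "ty": -0.0005, "tz": 0, "ax": 0, "ay": 0, "az": 0, "grip": 1},
  {"tx": 0, "ty": 0, "tz": 0, "ax": 0, "ay": 0, "az": 0, "grip": 1},
  {"tx": -0.002, "ty": -0.0005, "tz": 0, "ax": 0, "ay": 0, "az": 0, "grip": 1},
  {"tx": 0, "ty": 0, "tz": 0, "ax": 0, "ay": 0, "az": 0, "grip": 1},
  {"tx": 0, "ty": 0, "tz": 0, "ax": 0, "ay": 0, "az": 0, "grip": 1},
  {"tx": 0, "ty": 0, "tz": 0, "ax": 0, "ay": 0, "az": 0, "grip": 1},
  {"tx": 0, "ty": 0, "tz": 0, "ax": 0, "ay": 0, "az": 0, "grip": 1},
  {"tx": 0, "ty": 0, "tz": 0, "ax": 0, "ay": 0, "az": 0, "grip": 1},
  {"tx": 0, "ty": 0, "tz": 0, "ax": 0, "ay": 0, "az": 0, "grip": 1},
  {"tx": 0, "ty": 0, "tz": 0, "ax": 0, "ay": 0, "az": 0, "grip": 1},
])

```text
time_s: 10.4
position: [675.1, -163.1, 43.2]
ee_rot: [0.985, 0.172, 0.007, 0.0]
force: [18.8, 4.4, 3.6]
grip_width: 0.5
```

Stop confirmed: force rises to 19 N with little motion. I'll back off, lift, and look at the lugs from above.

Request:
play_rows([
  {"tx": 0.012, "ty": 0.003, "tz": 0, "ax": 0, "ay": 0, "az": 0, "grip": 1},
  {"tx": 0.02, "ty": 0.005, "tz": 0, "ax": 0, "ay": 0, "az": 0, "grip": 1},
  {"tx": 0, "ty": 0, "tz": 0.035, "ax": 0, "ay": 0, "az": 0, "grip": 1},
  {"tx": 0, "ty": 0, "tz": 0.04, "ax": 0, "ay": 0, "az": 0, "grip": 1},
  {"tx": -0.01, "ty": -0.015, "tz": 0.035, "ax": 0, "ay": 0, "az": 0, "grip": 1},
  {"tx": -0.01, "ty": -0.015, "tz": 0.025, "ax": 0, "ay": 0, "az": 0, "grip": 1},
  {"tx": 0, "ty": 0, "tz": 0, "ax": 0, "ay": 0, "az": 0, "grip": 0},
  {"tx": 0, "ty": 0, "tz": 0, "ax": 0, "ay": 0, "az": 0, "grip": 0},
  {"tx": 0, "ty": 0, "tz": 0, "ax": 0, "ay": 0, "az": 0, "grip": 0},
  {"tx": 0, "ty": 0, "tz": 0, "ax": 0, "ay": 0, "az": 0, "grip": 0},
])

```text
time_s: 11.23
position: [678.6, -186.5, 173.1]
ee_rot: [0.985, 0.172, -0.002, -0.001]
force: [-0.2, -0.6, 0.2]
grip_width: 22.3
```

```bash
python3 - <<'E'
from h import *
s=sense(); print(s['position'],s['force'],s['ee_rot'],s['grip_width'])
w=cap('wrist','wrist4'); a=cap('scene','scene2')
p=proj(w,[*eye,75]);print(p,w['origin'],w['orientation'])
u,v=(int(x) for x in p); u0=max(0,u-80);v0=max(0,v-75)
A=cv2.resize(w['color'][v0:v0+120,u0:u0+160],(800,600),interpolation=3);cv2.imwrite('pics/lug1.png',A);print(u0,v0)
E
```

```text
[ 678.59268066 -186.47008911  173.12311403] [-0.15424099 -0.55990238  0.17832126] [ 9.85092615e-01  1.72014741e-01 -1.67674819e-03 -8.10326676e-04] 22.33793105434986
[290.95760516 200.4203927 ] [ 649.44732318 -107.46929731  359.65166732] [0.97316992 0.17022381 0.02470523 0.15281957]
210 125
```

View pics/lug1.png

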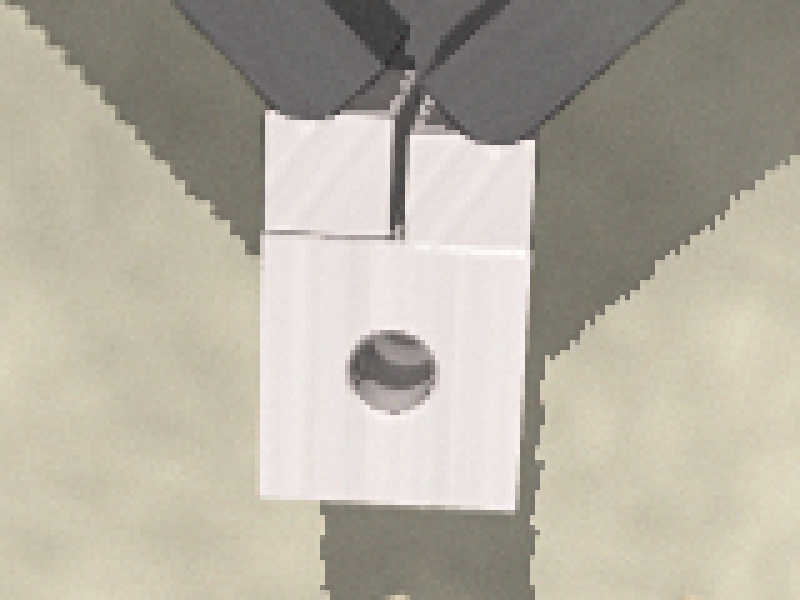

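The lug view shows the mould shut and the flanges flush with the lugs. The hole centre is at crop (393,371), i.e. wrist pixel (288.2,198.8). I'll move to the pin and view it from the same relative pose, which also cancels the wrist camera's bias.

Request:
play_rows([
  {"tx": -0.01, "ty": 0.0355, "tz": 0.01, "ax": 0, "ay": 0, "az": 0, "grip": 0},
  {"tx": -0.014, "ty": 0.0355, "tz": 0.01, "ax": 0, "ay": 0, "az": 0, "grip": 0},
  {"tx": -0.014, "ty": 0.0355, "tz": 0.01, "ax": 0, "ay": 0, "az": 0, "grip": 0},
  {"tx": -0.014, "ty": 0.0355, "tz": 0.013, "ax": 0, "ay": 0, "az": 0, "grip": 0},
  {"tx": -0.014, "ty": 0.0355, "tz": 0, "ax": 0, "ay": 0, "az": 0, "grip": 0},
  {"tx": -0.014, "ty": 0.0355, "tz": 0, "ax": 0, "ay": 0, "az": 0, "grip": 0},
  {"tx": -0.014, "ty": 0.0355, "tz": 0, "ax": 0, "ay": 0, "az": 0, "grip": 0},
  {"tx": -0.014, "ty": 0.0355, "tz": 0, "ax": 0, "ay": 0, "az": 0, "grip": 0},
  {"tx": -0.014, "ty": 0.0355, "tz": 0, "ax": 0, "ay": 0, "az": 0, "grip": 0},
  {"tx": -0.014, "ty": 0.0355, "tz": 0, "ax": 0, "ay": 0, "az": 0, "grip": 0},
])

```text
time_s: 12.17
position: [542.2, 169.4, 217.5]
ee_rot: [0.985, 0.172, -0.001, 0.0]
force: [-0.5, 1.2, -0.0]
grip_width: 46.1
```

Request:
play_rows([
  {"tx": -0.014, "ty": 0.0355, "tz": 0, "ax": 0, "ay": 0, "az": 0, "grip": 0},
  {"tx": -0.014, "ty": 0.0355, "tz": 0, "ax": 0, "ay": 0, "az": 0, "grip": 0},
  {"tx": -0.014, "ty": 0.0355, "tz": 0, "ax": 0, "ay": 0, "az": 0, "grip": 0},
  {"tx": -0.011, "ty": 0.0355, "tz": 0, "ax": 0, "ay": 0, "az": 0, "grip": 0},
  {"tx": 0, "ty": 0, "tz": 0, "ax": 0, "ay": 0, "az": 0, "grip": 0},
  {"tx": 0, "ty": 0, "tz": 0, "ax": 0, "ay": 0, "az": 0, "grip": 0},
  {"tx": 0, "ty": 0, "tz": 0, "ax": 0, "ay": 0, "az": 0, "grip": 0},
  {"tx": 0, "ty": 0, "tz": 0, "ax": 0, "ay": 0, "az": 0, "grip": 0},
  {"tx": 0, "ty": 0, "tz": 0, "ax": 0, "ay": 0, "az": 0, "grip": 0},
  {"tx": 0, "ty": 0, "tz": 0, "ax": 0, "ay": 0, "az": 0, "grip": 0},
])

```text
time_s: 13.0
position: [491.4, 308.3, 218.1]
ee_rot: [0.985, 0.17, -0.0, 0.0]
force: [0.1, 0.1, 0.6]
grip_width: 45.5
```

```bash
python3 - <<'E'
from h import *
w4=load('wrist4');print('eye wrist',onz(w4,288.2,198.8,75))
s=sense(); print(s['position'],s['force'],s['ee_rot'],s['grip_width'],s['joint_positions'])
w=cap('wrist','wrist5')
p=proj(w,[468,295,118]);print(p,w['origin'])
u,v=(int(x) for x in p); u0=max(0,u-80);v0=max(0,v-75)
A=cv2.resize(w['color'][v0:v0+120,u0:u0+160],(800,600),interpolation=3);cv2.imwrite('pics/pin1.png',A);print(u0,v0)
E
```

```text
eye wrist [ 655.09117241 -200.93721277   75.        ]
[491.35117928 308.30273773 218.0905301 ] [0.14591322 0.05380786 0.62574006] [ 9.85359969e-01  1.70486535e-01 -4.40324007e-05  2.66157472e-04] 45.53171236427989 [-0.23108976  0.41370725 -0.59164331  1.62037003  0.24505613  1.18288363
 -0.53440298]
[288.65704306 196.67339137] [461.79494254 387.66926368 404.41610893]
208 121
```

View pics/pin1.png

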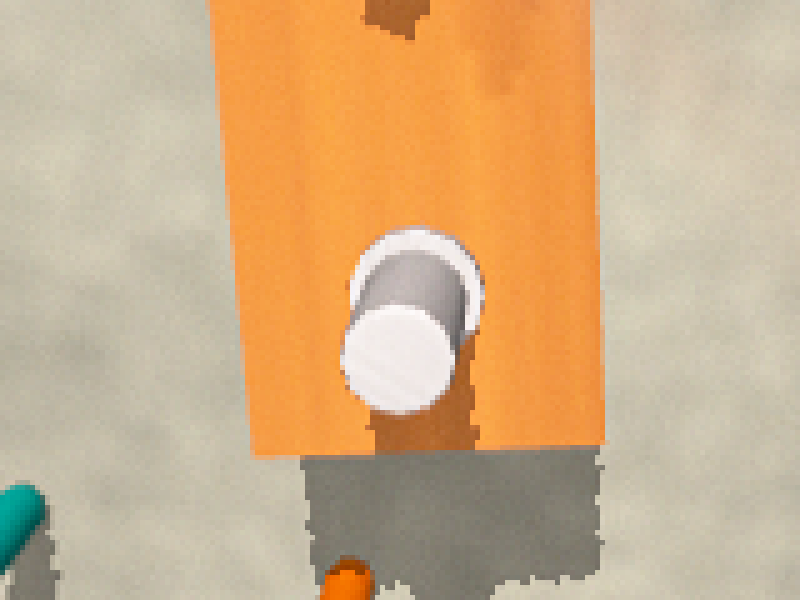

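The crop shows the thick grey pin with its collar, head top centred at crop (398,358), i.e. wrist pixel (287.2,192.2).

```bash
python3 - <<'E'
from h import *
w=load('wrist5');print('pin',onz(w,287.2,192.2,118),'collar',onz(w,208+417.5/5-.5,121+294.5/5-.5,76))
print(sense()['position'])
E
```

```text
pin [465.63884521 298.30226214 118.        ] collar [465.6648157  298.39778518  76.        ]
[491.26063567 308.53573739 218.15526989]
```

Request:
play_rows([
  {"tx": -0.0257, "ty": -0.0102, "tz": 0, "ax": 0, "ay": 0, "az": 0, "grip": 0},
  {"tx": 0, "ty": 0, "tz": -0.03, "ax": 0, "ay": 0, "az": 0, "grip": 0},
  {"tx": 0, "ty": 0, "tz": -0.03, "ax": 0, "ay": 0, "az": 0, "grip": 0},
  {"tx": 0, "ty": 0, "tz": -0.03, "ax": 0, "ay": 0, "az": 0, "grip": 0},
  {"tx": 0, "ty": 0, "tz": -0.03, "ax": 0, "ay": 0, "az": 0, "grip": 0},
  {"tx": 0, "ty": 0, "tz": -0.014, "ax": 0, "ay": 0, "az": 0, "grip": 0},
  {"tx": 0, "ty": 0, "tz": 0, "ax": 0, "ay": 0, "az": 0, "grip": 0},
  {"tx": 0, "ty": 0, "tz": 0, "ax": 0, "ay": 0, "az": 0, "grip": 0},
  {"tx": 0, "ty": 0, "tz": 0, "ax": 0, "ay": 0, "az": 0, "grip": 0},
  {"tx": 0, "ty": 0, "tz": 0, "ax": 0, "ay": 0, "az": 0, "grip": 0},
])

```text
time_s: 13.88
position: [465.9, 300.1, 85.8]
ee_rot: [0.985, 0.171, 0.001, -0.001]
force: [-0.6, 0.2, -0.8]
grip_width: 46.2
```

Request:
play_rows([
  {"tx": 0, "ty": 0, "tz": 0, "ax": 0, "ay": 0, "az": 0, "grip": 1},
  {"tx": 0, "ty": 0, "tz": 0, "ax": 0, "ay": 0, "az": 0, "grip": 1},
  {"tx": 0, "ty": 0, "tz": 0, "ax": 0, "ay": 0, "az": 0, "grip": 1},
  {"tx": 0, "ty": 0, "tz": 0, "ax": 0, "ay": 0, "az": 0, "grip": 1},
  {"tx": 0, "ty": 0, "tz": 0, "ax": 0, "ay": 0, "az": 0, "grip": 1},
  {"tx": 0, "ty": 0, "tz": 0, "ax": 0, "ay": 0, "az": 0, "grip": 1},
  {"tx": 0, "ty": 0, "tz": 0, "ax": 0, "ay": 0, "az": 0, "grip": 1},
  {"tx": 0, "ty": 0, "tz": 0, "ax": 0, "ay": 0, "az": 0, "grip": 1},
  {"tx": 0, "ty": 0, "tz": 0, "ax": 0, "ay": 0, "az": 0, "grip": 1},
  {"tx": 0, "ty": 0, "tz": 0, "ax": 0, "ay": 0, "az": 0, "grip": 1},
])

```text
time_s: 14.72
position: [465.3, 299.6, 84.5]
ee_rot: [0.985, 0.172, 0.0, -0.0]
force: [1.2, -0.2, 3.8]
grip_width: 18.1
```

Request:
play_rows([
  {"tx": 0, "ty": 0, "tz": 0.01, "ax": 0, "ay": 0, "az": 0, "grip": 1},
  {"tx": 0, "ty": 0, "tz": 0.02, "ax": 0, "ay": 0, "az": 0, "grip": 1},
  {"tx": 0, "ty": 0, "tz": 0.023, "ax": 0, "ay": 0, "az": 0, "grip": 1},
  {"tx": 0, "ty": 0, "tz": 0.023, "ax": 0, "ay": 0, "az": 0, "grip": 1},
  {"tx": 0, "ty": 0, "tz": 0.023, "ax": 0, "ay": 0, "az": 0, "grip": 1},
  {"tx": 0, "ty": 0, "tz": 0.023, "ax": 0, "ay": 0, "az": 0, "grip": 1},
  {"tx": 0, "ty": 0, "tz": 0.023, "ax": 0, "ay": 0, "az": 0, "grip": 1},
  {"tx": 0, "ty": 0, "tz": 0, "ax": 0, "ay": 0, "az": 0, "grip": 1},
  {"tx": 0, "ty": 0, "tz": 0, "ax": 0, "ay": 0, "az": 0, "grip": 1},
  {"tx": 0.01, "ty": -0.026, "tz": 0, "ax": 0, "ay": 0, "az": 0, "grip": 1},
])

```text
time_s: 15.55
position: [471.7, 278.2, 229.1]
ee_rot: [0.985, 0.175, -0.001, -0.002]
force: [-0.2, 0.5, -0.9]
grip_width: 17.9
```

Request:
play_rows([
  {"tx": 0.0135, "ty": -0.0355, "tz": 0, "ax": 0, "ay": 0, "az": 0, "grip": 1},
  {"tx": 0.0135, "ty": -0.0355, "tz": 0, "ax": 0, "ay": 0, "az": 0, "grip": 1},
  {"tx": 0.0135, "ty": -0.0355, "tz": 0, "ax": 0, "ay": 0, "az": 0, "grip": 1},
  {"tx": 0.0135, "ty": -0.0355, "tz": 0, "ax": 0, "ay": 0, "az": 0, "grip": 1},
  {"tx": 0.0135, "ty": -0.0355, "tz": 0, "ax": 0, "ay": 0, "az": 0, "grip": 1},
  {"tx": 0.0135, "ty": -0.0355, "tz": 0, "ax": 0, "ay": 0, "az": 0, "grip": 1},
  {"tx": 0.0135, "ty": -0.0355, "tz": 0, "ax": 0, "ay": 0, "az": 0, "grip": 1},
  {"tx": 0.0135, "ty": -0.0355, "tz": 0, "ax": 0, "ay": 0, "az": 0, "grip": 1},
  {"tx": 0.0135, "ty": -0.0355, "tz": 0, "ax": 0, "ay": 0, "az": 0, "grip": 1},
  {"tx": 0.0135, "ty": -0.0355, "tz": 0, "ax": 0, "ay": 0, "az": 0, "grip": 1},
])

```text
time_s: 16.38
position: [609.1, -83.5, 227.6]
ee_rot: [0.985, 0.172, -0.002, -0.0]
force: [0.4, 1.2, -1.7]
grip_width: 18.2
```

Request:
play_rows([
  {"tx": 0.0135, "ty": -0.0355, "tz": 0, "ax": 0, "ay": 0, "az": 0, "grip": 1},
  {"tx": 0.0135, "ty": -0.0355, "tz": 0, "ax": 0, "ay": 0, "az": 0, "grip": 1},
  {"tx": 0.0135, "ty": -0.0355, "tz": 0, "ax": 0, "ay": 0, "az": 0, "grip": 1},
  {"tx": 0.004, "ty": -0.0117, "tz": 0, "ax": 0, "ay": 0, "az": 0, "grip": 1},
  {"tx": 0, "ty": 0, "tz": -0.02, "ax": 0, "ay": 0, "az": 0, "grip": 1},
  {"tx": 0, "ty": 0, "tz": -0.02, "ax": 0, "ay": 0, "az": 0, "grip": 1},
  {"tx": 0, "ty": 0, "tz": -0.02, "ax": 0, "ay": 0, "az": 0, "grip": 1},
  {"tx": 0, "ty": 0, "tz": 0, "ax": 0, "ay": 0, "az": 0, "grip": 1},
  {"tx": 0, "ty": 0, "tz": 0, "ax": 0, "ay": 0, "az": 0, "grip": 1},
  {"tx": 0, "ty": 0, "tz": 0, "ax": 0, "ay": 0, "az": 0, "grip": 1},
])

```text
time_s: 17.22
position: [654.6, -199.5, 169.7]
ee_rot: [0.985, 0.172, -0.0, -0.0]
force: [0.3, -0.1, -1.4]
grip_width: 18.0
```

```bash
python3 - <<'E'
from h import *
s=sense(); print(s['time_s'],s['position'],s['force'],s['ft_torque'],s['ee_rot'],s['grip_width'])
a=cap('scene','scene3');b=cap('side','side3')
t=s['position']-[0,0,78.5]; 
D=np.zeros((400,800,3),np.uint8)
for i,c in enumerate((a,b)):
  u,v=proj(c,t); print(u,v,proj(c,[655.1,-200.9,75])); u0,v0=int(u)-33,int(v)-33; print(u0,v0)
  D[:,400*i:400*i+400]=cv2.resize(c['color'][v0:v0+66,u0:u0+66],(400,400),interpolation=3)
cv2.imwrite('pics/hov.png',D)
E
```

```text
17.2167 [ 654.58344796 -199.53887797  169.66271306] [ 0.27523864 -0.14035142 -1.4325012 ] [-0.01929911 -0.11825943 -0.0159645 ] [ 9.85147955e-01  1.71707570e-01 -2.89033213e-05 -1.25535606e-04] 18.004194245262344
268.28824651591464 216.73582928603548 [268.20555112 220.11620839]
235 183
299.81845879893837 170.2383437705061 [300.01981445 173.99433   ]
266 137
```

View pics/hov.png

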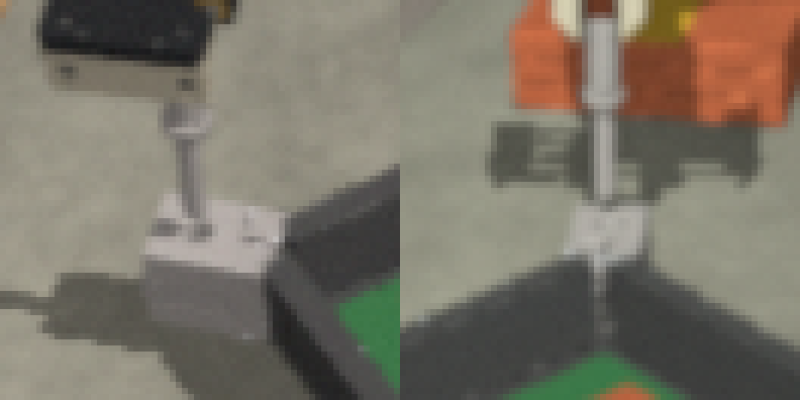

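The pin hangs upright over the lug, its foot just above the hole in both views. I'll feel downward.

Request:
play_rows([
  {"tx": 0, "ty": 0, "tz": -0.006, "ax": 0, "ay": 0, "az": 0, "grip": 1},
  {"tx": 0, "ty": 0, "tz": -0.006, "ax": 0, "ay": 0, "az": 0, "grip": 1},
  {"tx": 0, "ty": 0, "tz": -0.002, "ax": 0, "ay": 0, "az": 0, "grip": 1},
  {"tx": 0, "ty": 0, "tz": -0.002, "ax": 0, "ay": 0, "az": 0, "grip": 1},
  {"tx": 0, "ty": 0, "tz": -0.002, "ax": 0, "ay": 0, "az": 0, "grip": 1},
  {"tx": 0, "ty": 0, "tz": 0, "ax": 0, "ay": 0, "az": 0, "grip": 1},
  {"tx": 0, "ty": 0, "tz": -0.001, "ax": 0, "ay": 0, "az": 0, "grip": 1},
  {"tx": 0, "ty": 0, "tz": 0, "ax": 0, "ay": 0, "az": 0, "grip": 1},
  {"tx": 0, "ty": 0, "tz": 0, "ax": 0, "ay": 0, "az": 0, "grip": 1},
  {"tx": 0, "ty": 0, "tz": 0, "ax": 0, "ay": 0, "az": 0, "grip": 1},
])

```text
time_s: 18.15
position: [654.6, -199.8, 150.4]
ee_rot: [0.985, 0.172, 0.0, 0.0]
force: [0.9, 0.6, -2.3]
grip_width: 18.3
```

Tip is about 3 mm below the lug face with no upward force, so the foot is in the hole. I'll go on down to just above the middle lug.

Request:
play_rows([
  {"tx": 0, "ty": 0, "tz": -0.0015, "ax": 0, "ay": 0, "az": 0, "grip": 1},
  {"tx": 0, "ty": 0, "tz": -0.0015, "ax": 0, "ay": 0, "az": 0, "grip": 1},
  {"tx": 0, "ty": 0, "tz": -0.0015, "ax": 0, "ay": 0, "az": 0, "grip": 1},
  {"tx": 0, "ty": 0, "tz": -0.0015, "ax": 0, "ay": 0, "az": 0, "grip": 1},
  {"tx": 0, "ty": 0, "tz": -0.001, "ax": 0, "ay": 0, "az": 0, "grip": 1},
  {"tx": 0, "ty": 0, "tz": 0, "ax": 0, "ay": 0, "az": 0, "grip": 1},
  {"tx": 0, "ty": 0, "tz": 0, "ax": 0, "ay": 0, "az": 0, "grip": 1},
  {"tx": 0, "ty": 0, "tz": 0, "ax": 0, "ay": 0, "az": 0, "grip": 1},
  {"tx": 0, "ty": 0, "tz": 0, "ax": 0, "ay": 0, "az": 0, "grip": 1},
  {"tx": 0, "ty": 0, "tz": 0, "ax": 0, "ay": 0, "az": 0, "grip": 1},
])

```text
time_s: 18.98
position: [654.5, -199.8, 143.3]
ee_rot: [0.985, 0.172, 0.0, 0.0]
force: [0.5, 0.3, -1.7]
grip_width: 18.3
```

Request:
play_rows([
  {"tx": 0.0003, "ty": -0.0008, "tz": -0.0015, "ax": 0, "ay": 0, "az": 0, "grip": 1},
  {"tx": 0, "ty": 0, "tz": -0.0015, "ax": 0, "ay": 0, "az": 0, "grip": 1},
  {"tx": 0, "ty": 0, "tz": -0.0015, "ax": 0, "ay": 0, "az": 0, "grip": 1},
  {"tx": 0, "ty": 0, "tz": -0.0015, "ax": 0, "ay": 0, "az": 0, "grip": 1},
  {"tx": 0, "ty": 0, "tz": -0.0015, "ax": 0, "ay": 0, "az": 0, "grip": 1},
  {"tx": 0, "ty": 0, "tz": 0, "ax": 0, "ay": 0, "az": 0, "grip": 1},
  {"tx": 0, "ty": 0, "tz": -0.001, "ax": 0, "ay": 0, "az": 0, "grip": 1},
  {"tx": 0, "ty": 0, "tz": 0, "ax": 0, "ay": 0, "az": 0, "grip": 1},
  {"tx": 0, "ty": 0, "tz": 0, "ax": 0, "ay": 0, "az": 0, "grip": 1},
  {"tx": 0, "ty": 0, "tz": 0, "ax": 0, "ay": 0, "az": 0, "grip": 1},
])

```text
time_s: 19.82
position: [654.8, -200.7, 134.8]
ee_rot: [0.985, 0.171, 0.0, 0.0]
force: [-0.6, 0.2, -1.5]
grip_width: 18.0
```

Request:
play_rows([
  {"tx": 0, "ty": 0, "tz": -0.001, "ax": 0, "ay": 0, "az": 0, "grip": 1},
  {"tx": 0, "ty": 0, "tz": 0, "ax": 0, "ay": 0, "az": 0, "grip": 1},
  {"tx": 0, "ty": 0, "tz": -0.001, "ax": 0, "ay": 0, "az": 0, "grip": 1},
  {"tx": 0, "ty": 0, "tz": 0, "ax": 0, "ay": 0, "az": 0, "grip": 1},
  {"tx": 0, "ty": 0, "tz": 0, "ax": 0, "ay": 0, "az": 0, "grip": 1},
  {"tx": 0, "ty": 0, "tz": 0, "ax": 0, "ay": 0, "az": 0, "grip": 1},
  {"tx": 0, "ty": 0, "tz": 0, "ax": 0, "ay": 0, "az": 0, "grip": 1},
  {"tx": 0, "ty": 0, "tz": 0, "ax": 0, "ay": 0, "az": 0, "grip": 1},
  {"tx": 0, "ty": 0, "tz": 0, "ax": 0, "ay": 0, "az": 0, "grip": 1},
  {"tx": 0, "ty": 0, "tz": 0, "ax": 0, "ay": 0, "az": 0, "grip": 1},
])

```text
time_s: 20.65
position: [654.7, -200.6, 132.7]
ee_rot: [0.985, 0.172, -0.0, -0.0]
force: [-0.4, -0.8, -1.8]
grip_width: 18.2
```

Request:
play_rows([
  {"tx": 0, "ty": 0, "tz": -0.001, "ax": 0, "ay": 0, "az": 0, "grip": 1},
  {"tx": 0, "ty": 0, "tz": 0, "ax": 0, "ay": 0, "az": 0, "grip": 1},
  {"tx": 0, "ty": 0, "tz": -0.001, "ax": 0, "ay": 0, "az": 0, "grip": 1},
  {"tx": 0, "ty": 0, "tz": 0, "ax": 0, "ay": 0, "az": 0, "grip": 1},
  {"tx": 0, "ty": 0, "tz": -0.001, "ax": 0, "ay": 0, "az": 0, "grip": 1},
  {"tx": 0, "ty": 0, "tz": 0, "ax": 0, "ay": 0, "az": 0, "grip": 1},
  {"tx": 0, "ty": 0, "tz": -0.001, "ax": 0, "ay": 0, "az": 0, "grip": 1},
  {"tx": 0, "ty": 0, "tz": 0, "ax": 0, "ay": 0, "az": 0, "grip": 1},
  {"tx": 0, "ty": 0, "tz": 0, "ax": 0, "ay": 0, "az": 0, "grip": 1},
  {"tx": 0, "ty": 0, "tz": 0, "ax": 0, "ay": 0, "az": 0, "grip": 1},
])

```text
time_s: 21.48
position: [654.8, -200.6, 128.7]
ee_rot: [0.985, 0.172, -0.0, -0.0]
force: [-0.7, 0.1, -0.1]
grip_width: 17.6
```

Request:
play_rows([
  {"tx": 0, "ty": 0, "tz": -0.001, "ax": 0, "ay": 0, "az": 0, "grip": 1},
  {"tx": 0, "ty": 0, "tz": -0.001, "ax": 0, "ay": 0, "az": 0, "grip": 1},
  {"tx": 0, "ty": 0, "tz": -0.001, "ax": 0, "ay": 0, "az": 0, "grip": 1},
  {"tx": 0, "ty": 0, "tz": -0.001, "ax": 0, "ay": 0, "az": 0, "grip": 1},
  {"tx": 0, "ty": 0, "tz": -0.001, "ax": 0, "ay": 0, "az": 0, "grip": 1},
  {"tx": 0, "ty": 0, "tz": -0.001, "ax": 0, "ay": 0, "az": 0, "grip": 1},
  {"tx": 0, "ty": 0, "tz": 0, "ax": 0, "ay": 0, "az": 0, "grip": 1},
  {"tx": 0, "ty": 0, "tz": 0, "ax": 0, "ay": 0, "az": 0, "grip": 1},
  {"tx": 0, "ty": 0, "tz": 0, "ax": 0, "ay": 0, "az": 0, "grip": 1},
  {"tx": 0, "ty": 0, "tz": 0, "ax": 0, "ay": 0, "az": 0, "grip": 1},
])

```text
time_s: 22.32
position: [654.6, -200.5, 122.5]
ee_rot: [0.985, 0.172, -0.0, -0.0]
force: [-0.9, -0.5, -2.5]
grip_width: 18.3
```

Request:
play_rows([
  {"tx": -0.0001, "ty": 0.0004, "tz": -0.001, "ax": 0, "ay": 0, "az": 0, "grip": 1},
  {"tx": 0, "ty": 0, "tz": -0.001, "ax": 0, "ay": 0, "az": 0, "grip": 1},
  {"tx": 0, "ty": 0, "tz": -0.001, "ax": 0, "ay": 0, "az": 0, "grip": 1},
  {"tx": 0, "ty": 0, "tz": -0.001, "ax": 0, "ay": 0, "az": 0, "grip": 1},
  {"tx": 0, "ty": 0, "tz": -0.001, "ax": 0, "ay": 0, "az": 0, "grip": 1},
  {"tx": 0, "ty": 0, "tz": -0.001, "ax": 0, "ay": 0, "az": 0, "grip": 1},
  {"tx": 0, "ty": 0, "tz": -0.001, "ax": 0, "ay": 0, "az": 0, "grip": 1},
  {"tx": 0, "ty": 0, "tz": 0, "ax": 0, "ay": 0, "az": 0, "grip": 1},
  {"tx": 0, "ty": 0, "tz": 0, "ax": 0, "ay": 0, "az": 0, "grip": 1},
  {"tx": 0, "ty": 0, "tz": 0, "ax": 0, "ay": 0, "az": 0, "grip": 1},
])

```text
time_s: 23.15
position: [654.5, -200.1, 115.5]
ee_rot: [0.985, 0.172, -0.0, -0.0]
force: [-0.5, 0.3, -3.5]
grip_width: 18.1
```

Request:
play_rows([
  {"tx": 0, "ty": 0, "tz": -0.001, "ax": 0, "ay": 0, "az": 0, "grip": 1},
  {"tx": 0, "ty": 0, "tz": 0, "ax": 0, "ay": 0, "az": 0, "grip": 1},
  {"tx": 0, "ty": 0, "tz": -0.001, "ax": 0, "ay": 0, "az": 0, "grip": 1},
  {"tx": 0, "ty": 0, "tz": 0, "ax": 0, "ay": 0, "az": 0, "grip": 1},
  {"tx": 0, "ty": 0, "tz": -0.001, "ax": 0, "ay": 0, "az": 0, "grip": 1},
  {"tx": 0, "ty": 0, "tz": 0, "ax": 0, "ay": 0, "az": 0, "grip": 1},
  {"tx": 0, "ty": 0, "tz": -0.001, "ax": 0, "ay": 0, "az": 0, "grip": 1},
  {"tx": 0, "ty": 0, "tz": 0, "ax": 0, "ay": 0, "az": 0, "grip": 1},
  {"tx": 0, "ty": 0, "tz": 0, "ax": 0, "ay": 0, "az": 0, "grip": 1},
  {"tx": 0, "ty": 0, "tz": 0, "ax": 0, "ay": 0, "az": 0, "grip": 1},
])

```text
time_s: 23.98
position: [654.6, -200.2, 111.6]
ee_rot: [0.985, 0.172, -0.0, -0.0]
force: [-0.2, -0.6, -2.1]
grip_width: 18.2
```

Request:
play_rows([
  {"tx": 0, "ty": 0, "tz": -0.0015, "ax": 0, "ay": 0, "az": 0, "grip": 1},
  {"tx": 0, "ty": 0, "tz": -0.0015, "ax": 0, "ay": 0, "az": 0, "grip": 1},
  {"tx": 0, "ty": 0, "tz": -0.0015, "ax": 0, "ay": 0, "az": 0, "grip": 1},
  {"tx": 0, "ty": 0, "tz": -0.0015, "ax": 0, "ay": 0, "az": 0, "grip": 1},
  {"tx": 0, "ty": 0, "tz": -0.0015, "ax": 0, "ay": 0, "az": 0, "grip": 1},
  {"tx": 0, "ty": 0, "tz": -0.0015, "ax": 0, "ay": 0, "az": 0, "grip": 1},
  {"tx": 0, "ty": 0, "tz": -0.0015, "ax": 0, "ay": 0, "az": 0, "grip": 1},
  {"tx": 0, "ty": 0, "tz": -0.0015, "ax": 0, "ay": 0, "az": 0, "grip": 1},
  {"tx": 0, "ty": 0, "tz": 0, "ax": 0, "ay": 0, "az": 0, "grip": 1},
  {"tx": 0, "ty": 0, "tz": 0, "ax": 0, "ay": 0, "az": 0, "grip": 1},
])

```text
time_s: 24.82
position: [655.0, -200.5, 100.0]
ee_rot: [0.985, 0.171, 0.0, 0.0]
force: [0.0, -1.5, 4.3]
grip_width: 18.2
```

Request:
play_rows([
  {"tx": 0, "ty": 0, "tz": -0.001, "ax": 0, "ay": 0, "az": 0, "grip": 1},
  {"tx": 0, "ty": 0, "tz": -0.001, "ax": 0, "ay": 0, "az": 0, "grip": 1},
  {"tx": 0, "ty": 0, "tz": -0.001, "ax": 0, "ay": 0, "az": 0, "grip": 1},
  {"tx": 0, "ty": 0, "tz": -0.001, "ax": 0, "ay": 0, "az": 0, "grip": 1},
  {"tx": 0, "ty": 0, "tz": -0.001, "ax": 0, "ay": 0, "az": 0, "grip": 1},
  {"tx": 0, "ty": 0, "tz": 0, "ax": 0, "ay": 0, "az": 0, "grip": 1},
  {"tx": 0, "ty": 0, "tz": 0, "ax": 0, "ay": 0, "az": 0, "grip": 1},
  {"tx": 0, "ty": 0, "tz": 0, "ax": 0, "ay": 0, "az": 0, "grip": 1},
  {"tx": 0, "ty": 0, "tz": 0, "ax": 0, "ay": 0, "az": 0, "grip": 1},
  {"tx": 0, "ty": 0, "tz": 0, "ax": 0, "ay": 0, "az": 0, "grip": 1},
])

```text
time_s: 25.65
position: [654.9, -200.3, 94.9]
ee_rot: [0.985, 0.172, 0.0, 0.0]
force: [0.4, -2.3, 5.7]
grip_width: 17.8
```

Request:
play_rows([
  {"tx": 0, "ty": 0, "tz": -0.001, "ax": 0, "ay": 0, "az": 0, "grip": 1},
  {"tx": 0, "ty": 0, "tz": 0, "ax": 0, "ay": 0, "az": 0, "grip": 1},
  {"tx": 0, "ty": 0, "tz": -0.001, "ax": 0, "ay": 0, "az": 0, "grip": 1},
  {"tx": 0, "ty": 0, "tz": 0, "ax": 0, "ay": 0, "az": 0, "grip": 1},
  {"tx": 0, "ty": 0, "tz": -0.001, "ax": 0, "ay": 0, "az": 0, "grip": 1},
  {"tx": 0, "ty": 0, "tz": 0, "ax": 0, "ay": 0, "az": 0, "grip": 1},
  {"tx": 0, "ty": 0, "tz": -0.001, "ax": 0, "ay": 0, "az": 0, "grip": 1},
  {"tx": 0, "ty": 0, "tz": 0, "ax": 0, "ay": 0, "az": 0, "grip": 1},
  {"tx": 0, "ty": 0, "tz": 0, "ax": 0, "ay": 0, "az": 0, "grip": 1},
  {"tx": 0, "ty": 0, "tz": 0, "ax": 0, "ay": 0, "az": 0, "grip": 1},
])

```text
time_s: 26.48
position: [654.7, -200.2, 90.7]
ee_rot: [0.985, 0.172, 0.0, -0.0]
force: [-0.5, -2.2, 4.2]
grip_width: 18.2
```

Request:
play_rows([
  {"tx": 0, "ty": 0, "tz": -0.001, "ax": 0, "ay": 0, "az": 0, "grip": 1},
  {"tx": 0, "ty": 0, "tz": 0, "ax": 0, "ay": 0, "az": 0, "grip": 1},
  {"tx": 0, "ty": 0, "tz": -0.001, "ax": 0, "ay": 0, "az": 0, "grip": 1},
  {"tx": 0, "ty": 0, "tz": 0, "ax": 0, "ay": 0, "az": 0, "grip": 1},
  {"tx": 0, "ty": 0, "tz": 0, "ax": 0, "ay": 0, "az": 0, "grip": 1},
  {"tx": 0, "ty": 0, "tz": 0, "ax": 0, "ay": 0, "az": 0, "grip": 1},
  {"tx": 0, "ty": 0, "tz": 0, "ax": 0, "ay": 0, "az": 0, "grip": 1},
  {"tx": 0, "ty": 0, "tz": 0, "ax": 0, "ay": 0, "az": 0, "grip": 1},
  {"tx": 0, "ty": 0, "tz": 0, "ax": 0, "ay": 0, "az": 0, "grip": 1},
  {"tx": 0, "ty": 0, "tz": 0, "ax": 0, "ay": 0, "az": 0, "grip": 1},
])

```text
time_s: 27.32
position: [654.9, -200.2, 89.3]
ee_rot: [0.985, 0.172, 0.0, 0.0]
force: [-0.7, -1.6, 7.9]
grip_width: 18.1
```

Request:
play_rows([
  {"tx": 0, "ty": 0, "tz": -0.001, "ax": 0, "ay": 0, "az": 0, "grip": 1},
  {"tx": 0, "ty": 0, "tz": 0, "ax": 0, "ay": 0, "az": 0, "grip": 1},
  {"tx": 0, "ty": 0, "tz": -0.001, "ax": 0, "ay": 0, "az": 0, "grip": 1},
  {"tx": 0, "ty": 0, "tz": 0, "ax": 0, "ay": 0, "az": 0, "grip": 1},
  {"tx": 0, "ty": 0, "tz": 0, "ax": 0, "ay": 0, "az": 0, "grip": 1},
  {"tx": 0, "ty": 0, "tz": 0, "ax": 0, "ay": 0, "az": 0, "grip": 1},
  {"tx": 0, "ty": 0, "tz": 0, "ax": 0, "ay": 0, "az": 0, "grip": 1},
  {"tx": 0, "ty": 0, "tz": 0, "ax": 0, "ay": 0, "az": 0, "grip": 1},
  {"tx": 0, "ty": 0, "tz": 0, "ax": 0, "ay": 0, "az": 0, "grip": 1},
  {"tx": 0, "ty": 0, "tz": 0, "ax": 0, "ay": 0, "az": 0, "grip": 1},
])

```text
time_s: 28.15
position: [655.5, -200.3, 89.0]
ee_rot: [0.985, 0.172, 0.001, 0.001]
force: [-4.0, -1.7, 19.7]
grip_width: 18.2
```

Seated: the force rises to 20 N with 0.3 mm of motion, at the expected height. I'll relieve the load, open, and lift straight away.

Request:
play_rows([
  {"tx": 0, "ty": 0, "tz": 0.002, "ax": 0, "ay": 0, "az": 0, "grip": 1},
  {"tx": 0, "ty": 0, "tz": 0, "ax": 0, "ay": 0, "az": 0, "grip": 0},
  {"tx": 0, "ty": 0, "tz": 0, "ax": 0, "ay": 0, "az": 0, "grip": 0},
  {"tx": 0, "ty": 0, "tz": 0, "ax": 0, "ay": 0, "az": 0, "grip": 0},
  {"tx": 0, "ty": 0, "tz": 0, "ax": 0, "ay": 0, "az": 0, "grip": 0},
  {"tx": 0, "ty": 0, "tz": 0, "ax": 0, "ay": 0, "az": 0, "grip": 0},
  {"tx": 0, "ty": 0, "tz": 0, "ax": 0, "ay": 0, "az": 0, "grip": 0},
  {"tx": 0, "ty": 0, "tz": 0.01, "ax": 0, "ay": 0, "az": 0, "grip": 0},
  {"tx": 0, "ty": 0, "tz": 0.02, "ax": 0, "ay": 0, "az": 0, "grip": 0},
  {"tx": 0, "ty": 0, "tz": 0.03, "ax": 0, "ay": 0, "az": 0, "grip": 0},
])

```text
time_s: 28.98
position: [653.0, -199.9, 147.4]
ee_rot: [0.985, 0.172, -0.002, -0.001]
force: [1.0, 0.0, 0.5]
grip_width: 46.2
```

Request:
play_rows([
  {"tx": 0, "ty": 0, "tz": 0.035, "ax": 0, "ay": 0, "az": 0, "grip": 0},
  {"tx": 0, "ty": 0, "tz": 0.035, "ax": 0, "ay": 0, "az": 0, "grip": 0},
  {"tx": 0.02, "ty": 0.013, "tz": 0.01, "ax": 0, "ay": 0, "az": 0, "grip": 0},
  {"tx": 0, "ty": 0, "tz": 0, "ax": 0, "ay": 0, "az": 0, "grip": 0},
  {"tx": 0, "ty": 0, "tz": 0, "ax": 0, "ay": 0, "az": 0, "grip": 0},
  {"tx": 0, "ty": 0, "tz": 0, "ax": 0, "ay": 0, "az": 0, "grip": 0},
  {"tx": 0, "ty": 0, "tz": 0, "ax": 0, "ay": 0, "az": 0, "grip": 0},
  {"tx": 0, "ty": 0, "tz": 0, "ax": 0, "ay": 0, "az": 0, "grip": 0},
  {"tx": 0, "ty": 0, "tz": 0, "ax": 0, "ay": 0, "az": 0, "grip": 0},
  {"tx": 0, "ty": 0, "tz": 0, "ax": 0, "ay": 0, "az": 0, "grip": 0},
])

```text
time_s: 29.82
position: [674.3, -187.6, 228.3]
ee_rot: [0.985, 0.171, -0.0, -0.0]
force: [-0.1, -0.9, 0.7]
grip_width: 45.7
```

```bash
python3 - <<'E'
from h import *
s=sense(); print(s['time_s'],s['position'],s['force'],s['grip_width'])
w=cap('wrist','wrist6');a=cap('scene','scene6');b=cap('side','side6')
for z in (75,81,123): print([proj(c,[655.1,-200.9,z]).round(1) for c in (w,a,b)])
D=np.zeros((600,800,3),np.uint8)
u,v=(int(x) for x in proj(w,[655,-201,90])); D[:360,:400]=cv2.resize(w['color'][v-70:v+74,u-80:u+80],(400,360)); print('w',u-80,v-70)
D[:360,400:]=cv2.resize(b['color'][135:207,260:340],(400,360),interpolation=3)
D[360:,:400]=cv2.resize(a['color'][190:250,230:330],(400,240),interpolation=3)
D[360:,400:]=cv2.resize(a['color'][180:300,340:540],(400,240))
cv2.imwrite('pics/fin.png',D)
E
```

```text
29.8167 [ 674.26558417 -187.56963366  228.31167702] [-0.06143008 -0.88026399  0.69719048] 45.68137984386847
[array([297.2, 182. ]), array([268.2, 220.1]), array([300., 174.])]
[array([296.8, 183.6]), array([268.1, 218.8]), array([299.9, 172.5])]
[array([293.9, 196.5]), array([267. , 209.8]), array([299.4, 162.1])]
w 216 116
```

View pics/fin.png

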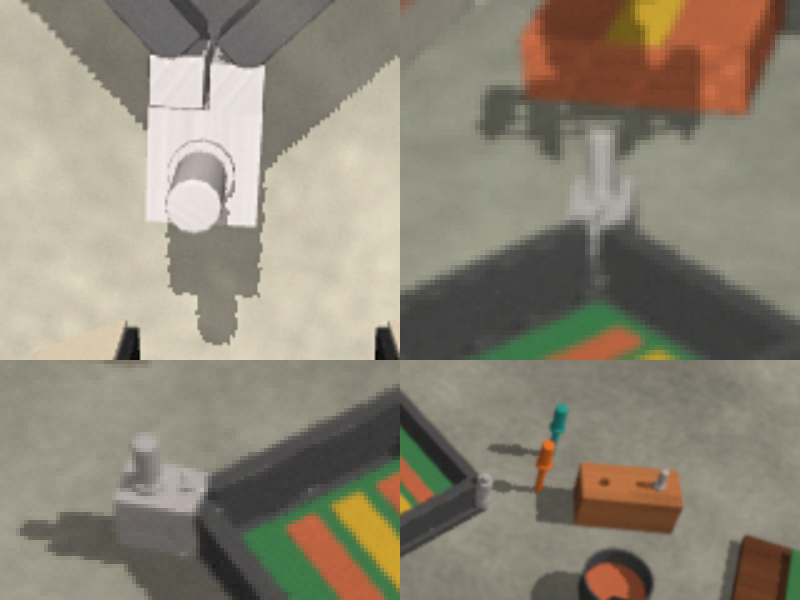

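The pin stands upright on the top lug with its collar flat on it. The head top is at wrist (294,198) against (293.9,196.5) predicted for a seated pin. The mould is shut, and the punch and the orange and turquoise decoys are untouched. Handing in.

```bash
python3 -c "
from rig import r
print(r.close_job())"
```

```text
the job is handed in; nothing more can be done
None
```

The job is done and handed in at about 30 s of the 72 s allowed. The mould is shut, the thick pin is seated through the lugs, and the gripper has let go of it.

- **Closing the mould:** I pushed the flange until it met the stop. At that point the force rose to 19 N with little further motion. From above, the flanges then sat flush with the lugs.
- **Inserting the pin:** I took the thick pin from the block and lowered it in 1–2 mm steps. The force stayed under about 6 N until the collar met the lug. It then rose to 20 N at the expected height, and I relieved the load and released the pin.
- **Last checks:**
  - The final pictures show the collar flat on the top lug, with the pin's head within 2 px of where a seated pin should appear. The gripper is clear of it.
  - The punch and the orange and turquoise decoys stand where they were. I did not re-check the float.
- **Disagreements:**
  - The gripper read about 18 mm on the 20 mm pin head.
  - The scene camera placed the lug hole about 2.6 mm from where the wrist camera did. I used the wrist camera's value, and the pin went in.
  - The middle lug gave almost no resistance, so its alignment rests on the pin's final depth rather than on a felt contact.

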